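# Back the sample wheel up one notch

## Robot

A 6-joint arm with a two-finger parallel gripper is mounted at the origin on a cart in front of the work surface, level with it; the furniture and walls round the work are solid. World frame = base frame: x ahead of the robot, y to its left, z up, the work surface at z = 0. Lengths are in m, angles in rad, forces in N, time in s.
With the tool pointing down it reaches from about 0.3 to 0.875 m from the base axis. Payload 6.4 kg.
Tool frame: the origin (TCP) lies at the very end of the fingers, on their centre line; the grasp point (between the pads) lies behind it (ctrl.hold_point_z is the z of the grasp point in the tool frame, in m); z points along the fingers, y is the line along which they close (so a half turn about z gives the same grasp; the last joint's range is limited). The gripper opens to 88 mm and grips with 3 to 60 N. Pads are 18 mm wide; open, the fingers measure 123 mm over their backs; the gripper's body (75 mm by 187 mm) begins 45 mm behind the grasp point.
Start: joints at [0.93, 0.181, 1.607, -0, 1.354, -0.206], TCP at [0.242, 0.522, 0.239] pointing down, gripper open.
Joint ranges: [-2.99, 2.99], [-0.89, 2.07], [0.3, 2.58], [-1.14, 4.28], [0, 2.63], [-3.12, 3.12]. Speed limits (rad/s): [2.57, 2.57, 3.01, 3.14, 3.14, 3.14].

## Interface

Orientations are given as a unit quaternion [x, y, z, w].
In Python, from workcell import ctrl gives the robot as it stands. The module is installed in compiled form; this text tells all that it offers. Calls block until the motion is done:
- ctrl.goto(position, orientation): joint-space move of the TCP to a pose.
- ctrl.move_straight(position, ori=None, velocity=0.15, max_force=None): straight line of the TCP; ori=None keeps the orientation; velocity is the mean speed in m/s. With max_force (N) it stops when the force on the tool has changed by that much, and returns True; else False.
- ctrl.move_j(angles): joint-space move.
- ctrl.open_gripper() and ctrl.grasp(squeeze=None): open the fingers fully, or close them until they stop; squeeze is the grip in N (None keeps the last).
- ctrl.sleep(seconds).
- ctrl.ik(position, orientation): joint angles nearest the present ones, or None.
- ctrl.get_image(name): name is "side" or "top" or "wrist"; returns the picture (400x640x3 uint8, red, green, blue); there is no depth.
- ctrl.calibration(name): a dict with "fx", "fy", "cx", "cy" (pixels), "k1" (the pictures are not rectified: a ray, as slopes to the right and down, at radius r is drawn at 1 + k1 r^2 times it, then the intrinsics apply), "extrinsics" (4x4, takes a point from world to camera coordinates). Camera axes: x right, y down, z forward; pixel columns grow to the right and rows downward; lengths in m; the calibration is good to about 2 mm. A picture is of the moment at which its call begins: read the wrist's pose just before it. calibration takes no time and is no camera call; for the wrist camera it gives the pose at the moment of the call.
A pose or a line that the arm cannot do raises ctrl.IKError and nothing moves.
- ctrl.job_done(): hands the job in; it is judged then, once.
Trained networks look in the newest picture that a camera, given by its name, has taken for a name from the list of things; names that differ only in an ending like _2 or _b are one class to them, and where a whole thing is asked for, a point or a joint stands for the part that bears it (a point fixed in the world has none). Each returns a list of dicts, best first, with "score" (0 to 1); they miss things now and then, are a little off and sometimes report something else, mostly with a low value. They report only what shows in the picture. A call takes as long as a camera call. They do not tell look-alikes from the thing itself.
- ctrl.search_frame(camera, query): "pixel" ([column, row] in pixels, amid what is visible of it).
- ctrl.landmark_of(camera, query): "pixel" ([column, row] in pixels: a listed point, or the origin of a listed thing).
Readings, each from a call of its own:
- ctrl.current_t(): time.
- ctrl.current_joints(): joint angles.
- ctrl.current_joint_velocities(): joint speeds.
- ctrl.current_effort(): joint torques, N m.
- ctrl.current_eef_pos(): TCP position.
- ctrl.current_ee_rot(): TCP orientation.
- ctrl.current_wrist_force(): force on the tool from outside, world axes, zero at the start.
- ctrl.current_ft_torque(): the same for the moment, N m.
- ctrl.current_finger_gap(): finger opening in m.
- ctrl.current_grasp_force(): force on a finger pad.
Only numpy, scipy, OpenCV 4.12 (cv2) and the standard library are available. Lean on these libraries where they do the work, as an engineer would, in place of code of your own. Each camera call takes 0.05 s, during which the arm holds its last target. There are 200 camera calls.

## Task

The ratchet sample wheel was advanced one place too far. With a fingertip push the pawl's post outward so that the pawl snaps out of the teeth, push the wheel backward by its post (anticlockwise seen from above) exactly one notch, and flick the pawl in again so that it ends closed in the next notch with the tooth snug against it. Only push, never pinch the posts; the vials stay standing in their wells and the things beside the ratchet stay where they are.

Things in the scene. Friction and masses are not known exactly. Their poses are not given: they have to be found in the camera images.
- ratchet_base: flat aluminium base plate 225x262x10 mm, fixed to the table, carrying the ratchet. Its origin lies on the table under the wheel's axis; its x axis points across the plate away from the robot (more or less, yaw varies), y to the left, z up. In this frame the plate covers x -130 to +95 mm and y -109 to +153 mm.
- wheel_axis (a point): the wheel's vertical axis, at the disc's top face (28 mm over the table). The wheel is a flat grey disc 14 mm thick with twelve saw teeth (tip radius 80 mm, root 66 mm, one notch = 30 degrees). On its top: a low hub (radius 16 mm, 11 mm high), one steel turning post, and three round wells (outer radius 16.5 mm, 11 mm high, centres 46 mm from the axis), two of them holding vials.
- wheel_post (a point): centre of the top of the wheel's upright turning post: steel, 14 mm in diameter, standing 38 mm above the disc (top 66 mm over the table), 52 mm from the wheel axis; it is on the robot's side of the wheel.
- wheel (a joint): angle of the wheel about the upward vertical (rad): near 0 at the start, with the tooth against the pawl; positive = backward = anticlockwise from above, which the closed pawl blocks. One notch back is +0.524. Forward (negative) the teeth click past the closed pawl. It turns with light friction (2 N at its post) and stays where it is left. If it stands further back than the notch, the closing pawl is caught on a tooth tip until the wheel comes forward again.
- pawl_pivot (a point): the pawl's vertical pivot, at its top (30 mm over the table), at (-75, +75) mm in the frame of ratchet_base. The pawl is a flat steel arm 14 mm thick (28 mm high over the table), which reaches from here about 75 mm in +x to its nose, which stands in the teeth at the left (+y) side of the wheel.
- pawl_post (a point): centre of the top of the upright post on the pawl, near its nose: steel, 14 mm in diameter, standing 38 mm above the arm (top 66 mm over the table), 59 mm from the pawl's pivot. With the pawl closed it is at (-17, +87) mm in the frame of ratchet_base.
- pawl (a joint): pawl angle (rad): 0 = closed, nose fully in a notch; positive = swung out, away from the wheel (anticlockwise from above), stop at 0.56. An over-centre spring snaps it shut below 0.28 and open above; 1 to 2 N at its post move it. Closed with the wheel a little short of the notch, the nose rests on a tooth's ramp and drops in as the wheel goes on backward, until a tooth stops against it.
- vial_far_left: clear vial with a red cap, 22 mm in diameter, 52 mm tall, standing loose in a well on the far left of the wheel, top 80 mm over the table; origin at its underside.
- vial_far_right: the same, in a well on the far right of the wheel; origin at its underside.
- rubber_eraser: white eraser 19x42x11 mm lying loose to the right of the base; origin at its underside.
- tape: small black roll of tape, 62 mm wide, 19 mm high, lying loose to the right of the base; origin at its underside.
- load: small metal connector, 15 mm in diameter, 22 mm tall, standing loose on the robot's side of the base; origin at its underside.
Mind the look-alikes: they are no part of the job. What is shaped like the vial_far_right but purple is not meant.

How it is judged:
By the outcome, as a careful person would: the job done as asked, in the order asked, and still so for the second after the job is handed in, with the robot touching nothing.
It also fails if it takes over 64 s, if anything falls off the work surface, if the arm or the gripper's body presses on something with over 40 N, if the wrist force passes 120 N, or if a joint passes its speed limit or range.

## Working session

There is one attempt and no reset: what is moved stays moved. The work goes in short steps, each a Python script; the robot and the scene stay as the last script left them, time stands still between calls to the robot, and variables do not carry over. Pictures are saved under pics/ and viewed, at most 10 in all, crops included, and the job is handed in when it is done.

```bash
mkdir -p pics; cat > h.py <<'E'
import numpy as np, cv2
from workcell import ctrl
def ray(cam,px,cal=None):
    c=cal or ctrl.calibration(cam)
    K=np.array([[c["fx"],0,c["cx"]],[0,c["fy"],c["cy"]],[0,0,1.]])
    u=cv2.undistortPoints(np.array([[px]],float),K,np.array([c["k1"],0,0,0.]))[0,0]
    E=np.array(c["extrinsics"]);R,t=E[:3,:3],E[:3,3]
    return -R.T@t, R.T@np.array([u[0],u[1],1])
def at_z(cam,px,z,cal=None):
    o,d=ray(cam,px,cal); return o+d*(z-o[2])/d[2]
def proj(cam,p):
    c=ctrl.calibration(cam);E=np.array(c["extrinsics"]);q=E[:3,:3]@np.array(p)+E[:3,3]
    u=q[:2]/q[2];u=u*(1+c["k1"]*(u@u));return np.array([c["fx"]*u[0]+c["cx"],c["fy"]*u[1]+c["cy"]])
def save(cam,name):
    im=ctrl.get_image(cam);cv2.imwrite(f"pics/{name}.png",im[:,:,::-1]);return im
E
python3 - <<'E'
from h import *
Z={"wheel_axis":.028,"wheel_post":.066,"pawl_pivot":.030,"pawl_post":.066,"ratchet_base":0,"vial_far_left":.03,"vial_far_right":.03,"load":0,"tape":0,"rubber_eraser":0}
for cam in ("top","side"):
    save(cam,cam+"0")
    for n,z in Z.items():
        r=ctrl.landmark_of(cam,n)[:3]
        print(cam,n,[(np.round(a["pixel"]).tolist(),round(a["score"],2),np.round(at_z(cam,a["pixel"],z)[:2],3).tolist()) for a in r])
print(ctrl.current_t(),ctrl.hold_point_z,ctrl.current_ee_rot(),ctrl.current_finger_gap())
E
```

```text
top wheel_axis [([331.0, 223.0], 0.65, [0.509, -0.108]), ([336.0, 248.0], 0.34, [0.453, -0.12]), ([349.0, 210.0], 0.24, [0.541, -0.149])]
top wheel_post [([336.0, 246.0], 0.73, [0.457, -0.118])]
top pawl_pivot [([290.0, 246.0], 0.76, [0.457, -0.014])]
top pawl_post [([292.0, 217.0], 0.62, [0.519, -0.02]), ([412.0, 216.0], 0.46, [0.526, -0.284])]
top ratchet_base [([330.0, 224.0], 0.96, [0.511, -0.106])]
top vial_far_left [([331.0, 202.0], 0.61, [0.559, -0.107])]
top vial_far_right [([292.0, 243.0], 0.75, [0.462, -0.019]), ([349.0, 211.0], 0.53, [0.539, -0.148]), ([361.0, 149.0], 0.53, [0.684, -0.176])]
top load [([327.0, 292.0], 0.47, [0.351, -0.1])]
top tape [([410.0, 218.0], 0.76, [0.526, -0.297])]
top rubber_eraser [([326.0, 292.0], 0.69, [0.35, -0.097]), ([398.0, 252.0], 0.57, [0.445, -0.267])]
side wheel_axis [([302.0, 214.0], 0.64, [0.517, -0.113])]
side wheel_post [([274.0, 202.0], 0.97, [0.465, -0.107])]
side pawl_pivot [([261.0, 195.0], 0.9, [0.464, -0.017])]
side pawl_post [([288.0, 173.0], 0.82, [0.526, -0.015])]
side ratchet_base [([302.0, 226.0], 0.71, [0.515, -0.114])]
side vial_far_left [([323.0, 205.0], 0.66, [0.563, -0.104]), ([322.0, 222.0], 0.54, [0.538, -0.156])]
side vial_far_right [([404.0, 222.0], 0.76, [0.675, -0.218]), ([385.0, 199.0], 0.62, [0.683, -0.137]), ([322.0, 224.0], 0.53, [0.536, -0.16])]
side load [([220.0, 245.0], 0.64, [0.356, -0.104]), ([262.0, 195.0], 0.57, [0.477, 0.028])]
side tape [([355.0, 284.0], 0.68, [0.535, -0.298])]
side rubber_eraser [([297.0, 288.0], 0.71, [0.446, -0.266])]
1.1 -0.0187 [2.15685753e-01 9.76462828e-01 2.50043286e-05 2.48474491e-05] 0.0882387998191847
```

```bash
python3 - <<'E'
import cv2
a=cv2.imread("pics/top0.png")[110:320,230:470];b=cv2.imread("pics/side0.png")[110:320,190:450]
cv2.imwrite("pics/t0c.png",cv2.resize(a,None,fx=2.8,fy=2.8,interpolation=3));cv2.imwrite("pics/s0c.png",cv2.resize(b,None,fx=2.8,fy=2.8,interpolation=3))
E
```

```text
(no output)
```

View pics/t0c.png

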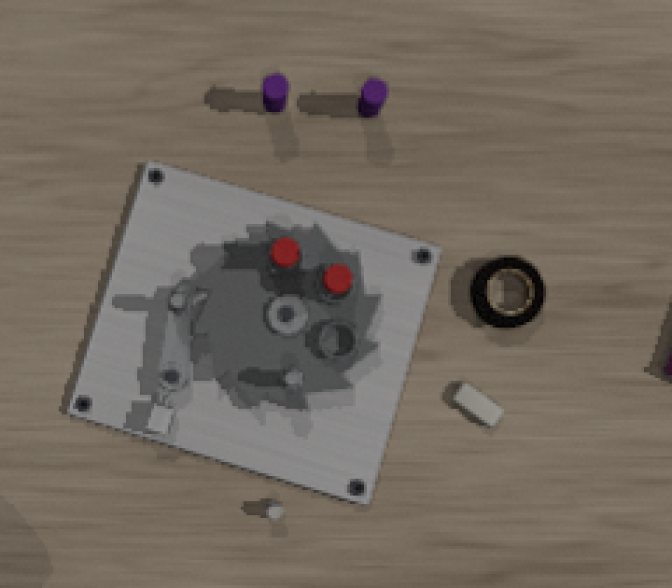

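View pics/s0c.png

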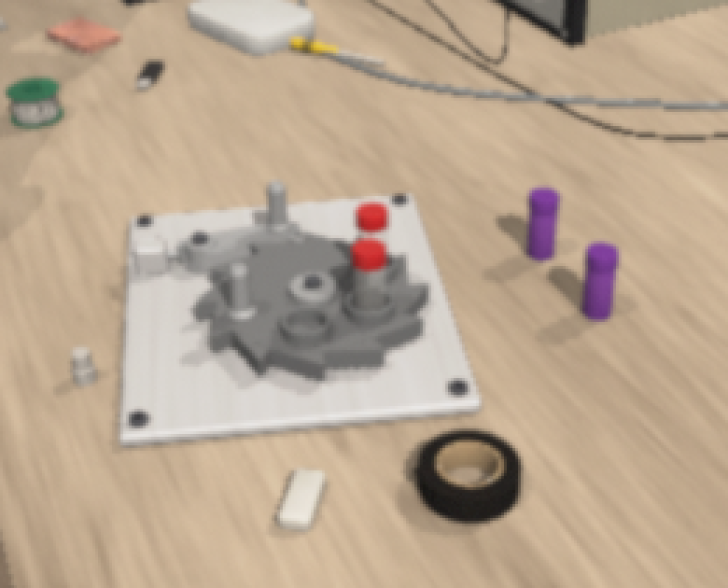

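The two red-capped vials, at top pixels (331,200) and (350,209), are in the wheel wells, so they are ours. The purple ones, at (328,143) and (363,145), stand behind the plate and are not part of the job. The wheel post is at (335,245), and the pawl post at (293,217) with the pawl closed. Next I'll refine the base pose with a wrist view, keeping the fingers closed.

```bash
cat >> h.py <<'E'
from scipy.optimize import least_squares
def quat(deg): # tool down, tool x at world angle deg
    a=np.radians(deg)/2; return [np.cos(a),np.sin(a),0,0]
Q=quat(100)
def W(pose,b,z): # base frame xy -> world
    c,s=np.cos(pose[2]),np.sin(pose[2]); return np.array([pose[0]+c*b[0]-s*b[1],pose[1]+s*b[0]+c*b[1],z])
PIV=np.array([-.075,.075])
def pawlpost(th):
    a=np.arctan2(.012,.058)+th; return PIV+.0592*np.array([np.cos(a),np.sin(a)])
def wpost(a): return .052*np.array([np.cos(a),np.sin(a)])
E
python3 - <<'E'
from h import *
ctrl.grasp(10)
ctrl.goto([.46,-.08,.27],Q)
save("wrist","w0")
obs=[]
for cam in ("wrist","top","side"):
    if cam!="wrist": ctrl.get_image(cam)
    for n in ("wheel_axis","wheel_post","pawl_pivot","pawl_post"):
        r=ctrl.landmark_of(cam,n)
        if r: obs.append((cam,n,np.array(r[0]["pixel"]),r[0]["score"]));
        if r and cam=="wrist": print(n,[(np.round(a["pixel"]).tolist(),round(a["score"],2)) for a in r[:3]])
def pt(n,v):
    return {"wheel_axis":W(v,(0,0),.028),"pawl_pivot":W(v,PIV,.03),"pawl_post":W(v,pawlpost(0),.066),"wheel_post":W(v,wpost(v[3]),.066)}[n]
def f(v): return np.concatenate([(proj(c,pt(n,v))-p)*(1 if c=="wrist" else 1) for c,n,p,s in obs])
r=least_squares(f,[.512,-.11,-.31,3.45],loss="soft_l1",x_scale=[.01,.01,.1,.1])
print(r.x, [(c,n,np.round(proj(c,pt(n,r.x))-p,1).tolist()) for c,n,p,s in obs])
print("world wheel post",pt("wheel_post",r.x),"pawl post",pt("pawl_post",r.x),ctrl.current_t(),ctrl.current_joints(),ctrl.current_finger_gap(),ctrl.current_wrist_force())
np.save("pose.npy",r.x)
E
```

```text
wheel_axis [([348.0, 196.0], 0.96)]
wheel_post [([306.0, 198.0], 0.56)]
pawl_pivot [([319.0, 112.0], 0.57)]
pawl_post [([371.0, 134.0], 0.67)]
[ 0.51474077 -0.11505962 -0.25947719  3.389928  ] [('wrist', 'wheel_axis', [-2.0, -0.9]), ('wrist', 'wheel_post', [0.5, -0.3]), ('wrist', 'pawl_pivot', [-0.3, 6.4]), ('wrist', 'pawl_post', [-0.1, -1.2]), ('side', 'wheel_post', [-0.0, 4.1]), ('side', 'pawl_pivot', [1.6, -0.4]), ('side', 'pawl_post', [2.3, -0.3])]
world wheel post [ 0.462744   -0.11448026  0.066     ] pawl post [ 0.52060358 -0.02660866  0.066     ] 5.4333 [-4.27320213e-01 -9.58019390e-02  1.83010125e+00 -3.67544810e-05
  1.40729068e+00 -6.01772442e-01] 0.0005754344871519817 [-0.11841918 -0.24705559 -0.33517234]
```

View pics/w0.png

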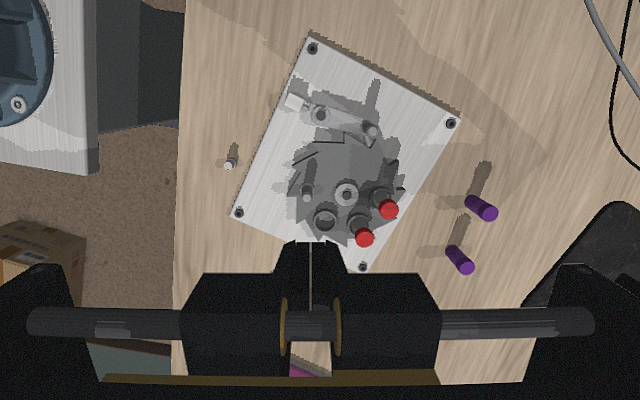

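The wrist view shows the axis at about (347,195), the wheel post top at (306,198), the pawl post at (371,134), and the plate corners at (308,32), (461,115) and (232,212). The yaw estimate is still loose, so I'll refit using the plate corners.

```bash
python3 - <<'E'
from h import *
C={"LF":(.095,.153),"LN":(-.13,.153),"RN":(-.13,-.109),"RF":(.095,-.109)}
obs=[("wrist","LN",(308,32)),("wrist","LF",(461,115)),("wrist","RN",(232,212)),
("top","LF",(282.9,167.9)),("top","RF",(387.1,198.2)),("top","RN",(361.4,289.3)),("top","LN",(253.9,257.1)),
("wrist","wheel_axis",(348,196)),("wrist","wheel_post",(306,198)),("wrist","pawl_post",(371,134)),
("side","pawl_pivot",(261,195)),("side","pawl_post",(288,173)),("side","wheel_post",(274,202)),("side","wheel_axis",(302,214)),("top","wheel_post",(336,246)),("top","pawl_post",(292.5,217)),("top","wheel_axis",(331.5,223)),("top","pawl_pivot",(291,245))]
def pt(n,v):
    if n in C: return W(v,C[n],.010)
    return {"wheel_axis":W(v,(0,0),.028),"pawl_pivot":W(v,PIV,.03),"pawl_post":W(v,pawlpost(0),.066),"wheel_post":W(v,wpost(v[3]),.066)}[n]
def f(v): return np.concatenate([(proj(c,pt(n,v))-p) for c,n,p in obs])
r=least_squares(f,[.512,-.11,-.31,3.45],loss="soft_l1",x_scale=[.01,.01,.1,.1])
print(r.x)
for c,n,p in obs: print(c,n,np.round(proj(c,pt(n,r.x))-p,1))
print("wheel post",pt("wheel_post",r.x),"pawl post",pt("pawl_post",r.x))
np.save("pose.npy",r.x)
E
```

```text
[ 0.51342356 -0.11054792 -0.27599591  3.50878784]
wrist LN [-0.9  0.1]
wrist LF [2.6 2.1]
wrist RN [-4.5  4.1]
top LF [-1.  -2.3]
top RF [ 0.7 -1.5]
top RN [0.3 0.5]
top LN [-0.8 -0.3]
wrist wheel_axis [-2.4 -3.9]
wrist wheel_post [-0.   0.1]
wrist pawl_post [ 1.1 -4.8]
side pawl_pivot [-1.   0.5]
side pawl_post [-1.   1.9]
side wheel_post [-0.1  2.8]
side wheel_axis [-1.6 -0.2]
top wheel_post [-1.2 -2. ]
top pawl_post [ 0.3 -0.6]
top wheel_axis [ 0.9 -1.5]
top pawl_pivot [ 0.5 -1.4]
wheel post [ 0.46163966 -0.11528371  0.066     ] pawl post [ 0.5207466  -0.02220587  0.066     ]
```

```bash
cat >> h.py <<'E'
try: P=np.load("pose.npy")
except Exception: P=None
def rep(s): print(s,np.round(ctrl.current_eef_pos(),4),"F",np.round(ctrl.current_wrist_force(),1),"t",round(ctrl.current_t(),1))
E
python3 - <<'E'
from h import *
p0=pawlpost(0);d=pawlpost(.44)-p0;u=d/np.linalg.norm(d)
s=p0-u*.030
a=W(P,s,.12);ctrl.goto(a,Q)
print(ctrl.move_straight(W(P,s,.043),velocity=.12,max_force=8));rep("down")
hit=ctrl.move_straight(W(P,p0+u*.006,.043),velocity=.04,max_force=1.5);rep(hit)
# contact tip centre expected p0-u*.016
c=ctrl.current_eef_pos();print("expected",W(P,p0-u*.016,.043),"travel needed",np.linalg.norm(d))
D=W(P,d,0)-W(P,(0,0),0)
ctrl.move_straight(np.array(c)+D,velocity=.05,max_force=15);rep("pushed")
save("top","t1")
for n in("pawl_post","wheel_post"):
    print([(np.round(x["pixel"]).tolist(),round(x["score"],2),np.round(at_z("top",x["pixel"],.066)[:2],3)) for x in ctrl.landmark_of("top",n)[:2]])
save("side","s1")
for n in("pawl_post","wheel_post"):
    print([(np.round(x["pixel"]).tolist(),round(x["score"],2),np.round(at_z("side",x["pixel"],.066)[:2],3)) for x in ctrl.landmark_of("side",n)[:2]])
a=cv2.imread("pics/t1.png")[150:300,230:410];b=cv2.imread("pics/s1.png")[110:260,200:380]
cv2.imwrite("pics/c1.png",cv2.resize(np.hstack([a,b]),None,fx=2.2,fy=2.2,interpolation=3))
E
```

```text
False
down [ 0.5259 -0.0522  0.044 ] F [ 1.  -0.8 -0.2] t 6.9
True [ 0.5233 -0.0373  0.0432] F [ 0.1 -0.3  1.5] t 7.4
expected [ 0.52310631 -0.0380309   0.043     ] travel needed 0.025838387372774926
pushed [ 0.5191 -0.0115  0.0429] F [-0.  -1.  -0.4] t 8.1
[]
[([335.0, 246.0], 0.79, array([ 0.458, -0.115]))]
[]
[([275.0, 203.0], 0.64, array([ 0.466, -0.111]))]
```

View pics/c1.png

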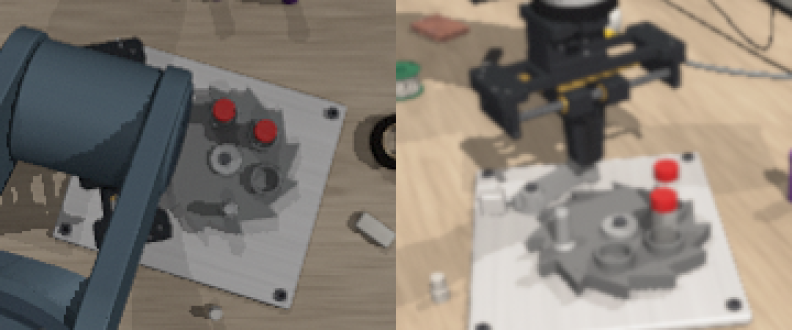

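The contact was within 1 mm of the estimate, and the side view (right half of the picture) shows the pawl arm swung outward from its pivot at (535,190), with the vials still standing. Next I'll push the wheel post a little short of one notch.

```bash
cat >> h.py <<'E'
M=P[3]+P[2]+np.radians(15) if P is not None else 0   # world mid angle
er=np.array([np.cos(M),np.sin(M)]);et=np.array([-np.sin(M),np.cos(M)])
QW=quat(np.degrees(np.arctan2(-et[1],-et[0])))
def wf(phi,gap=0): # tip centre pushing the wheel post, post at phi deg from mid
    q=P[:2]+er*.051+et*(.052*np.sin(np.radians(phi))-.016-gap); return np.array([q[0],q[1],.043])
def det(cam,names):
    for n in names: print(cam,n,[(np.round(x["pixel"],1).tolist(),round(x["score"],2),np.round(at_z(cam,x["pixel"],.066)[:2],4).tolist()) for x in ctrl.landmark_of(cam,n)[:2]])
E
python3 - <<'E'
from h import *
c=np.array(ctrl.current_eef_pos());u=W(P,pawlpost(.44)-pawlpost(0),0)-W(P,(0,0),0);u/=np.linalg.norm(u)
ctrl.move_straight(c-u*.02,velocity=.1);c=c-u*.02;c[2]=.12;ctrl.move_straight(c,velocity=.15)
a=wf(-15,.018);b=a.copy();b[2]=.12
ctrl.goto(b,QW);rep("above")
save("top","t2");det("top",["pawl_post","wheel_post"]);ctrl.get_image("side");det("side",["pawl_post","wheel_post"])
print("exp open",W(P,pawlpost(.56),.066),"closed",W(P,pawlpost(0),.066))
ctrl.move_straight(a,velocity=.12,max_force=8)
ctrl.sleep(.3);rep("down")
hit=ctrl.move_straight(wf(-7),velocity=.03,max_force=1.5);rep(hit);print("expected",wf(-15))
E
```

```text
above [ 0.4482 -0.0837  0.119 ] F [-1.  -0.8 -0.4] t 9.9
top pawl_post []
top wheel_post [([351.5, 208.7], 0.57, [0.5395, -0.1515])]
side pawl_post [([279.6, 169.0], 0.8, [0.5152, 0.0075])]
side wheel_post [([275.6, 203.5], 0.64, [0.4658, -0.1126])]
exp open [0.51398899 0.00980923 0.066     ] closed [ 0.5207466  -0.02220587  0.066     ]
down [ 0.4496 -0.0838  0.0436] F [-0.6 -0.7  0.7] t 11.3
True [ 0.4549 -0.1002  0.0427] F [0.4 0.5 0.5] t 11.9
expected [ 0.45538398 -0.10053711  0.043     ]
```

The pawl is open: the side camera puts its post within 3 mm of the expected open position. Wheel contact is also where I expected it, so I'll push to about 26°.

```bash
python3 - <<'E'
from h import *
print(ctrl.move_straight(wf(11),velocity=.04,max_force=15));rep("pushed");print(wf(11))
ctrl.move_straight(wf(11,.012),velocity=.1)
c=wf(11,.012);c[2]=.12;ctrl.move_straight(c,velocity=.15)
b=W(P,pawlpost(.56),.12)+np.array([0,.035,0]); ctrl.goto(b,Q)
for cam in("side","top","wrist"):
    save(cam,cam[0]+"3");det(cam,["pawl_post","wheel_post"])
for a in(26,30): print(a,W(P,wpost(P[3]+np.radians(a)),.066))
rep("")
a=cv2.imread("pics/s3.png")[120:280,200:380]
cv2.imwrite("pics/c3.png",cv2.resize(a,None,fx=3.5,fy=3.5,interpolation=3))
E
```

```text
False
pushed [ 0.464  -0.1228  0.0432] F [-0.8 -0.1 -0.2] t 12.6
[ 0.46346698 -0.12247612  0.043     ]
side pawl_post [([277.1, 166.5], 0.88, [0.514, 0.02])]
side wheel_post [([287.2, 207.5], 0.56, [0.4805, -0.1339])]
top pawl_post [([278.2, 220.5], 0.73, [0.5112, 0.0096])]
top wheel_post [([346.3, 244.3], 0.79, [0.4613, -0.1404])]
wrist pawl_post []
wrist wheel_post []
26 [ 0.46895653 -0.13750499  0.066     ]
30 [ 0.47094528 -0.14054119  0.066     ]
 [0.514  0.0442 0.1201] F [-0.1  0.1 -0.1] t 14.7
```

View pics/c3.png

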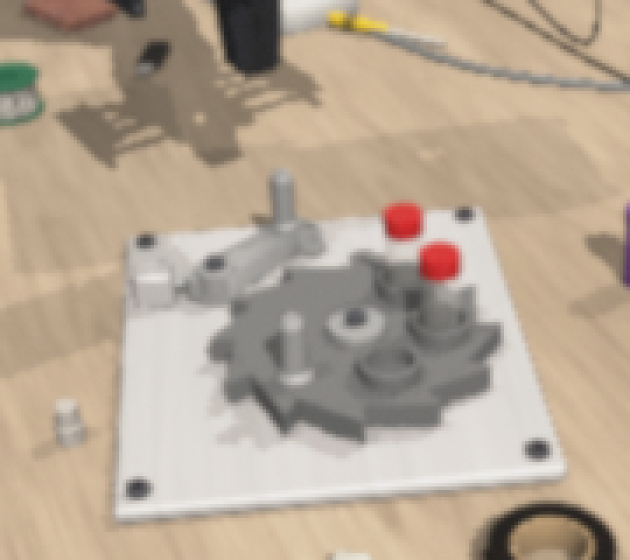

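The pawl is open with its post at crop (283,195). The wheel post has moved anticlockwise to (292,345), about 26–27°, and both vials are standing. Next I'll flick the pawl in, then push the wheel back until it is snug.

```bash
python3 - <<'E'
from h import *
p0=pawlpost(.56);d=pawlpost(.12)-p0;L=np.linalg.norm(d);u=d/L
w=lambda s,z=.043: W(P,p0+u*(s-.016),z)
ang=np.degrees(np.arctan2(-u[1],-u[0])+P[2]); q=quat(ang)
ctrl.goto(w(-.016,.12),q)
ctrl.move_straight(w(-.016),velocity=.12,max_force=8);rep("down")
print(ctrl.move_straight(w(L),velocity=.06,max_force=8));rep("flick");print(w(L))
ctrl.move_straight(w(-.016),velocity=.15);ctrl.move_straight(w(-.016,.12),velocity=.2)
ctrl.goto(wf(5,.0)+[0,0,.08],QW)
save("side","s4");det("side",["pawl_post","wheel_post"])
ctrl.get_image("top");det("top",["pawl_post","wheel_post"])
print("closed",W(P,pawlpost(0),.066));rep("")
ctrl.move_straight(wf(5),velocity=.12,max_force=8);ctrl.sleep(.3);rep("down")
print(ctrl.move_straight(wf(20),velocity=.02,max_force=5));rep("snug")
for p in(11,13,15,17): print(p,wf(p)[:2])
E
```

```text
down [0.5061 0.0407 0.0435] F [-0.7 -0.4 -0.5] t 15.8
False
flick [5.163e-01 2.000e-04 4.280e-02] F [-0.6 -0.7  0.1] t 16.6
[5.16594441e-01 3.22107813e-04 4.30000000e-02]
side pawl_post [([285.5, 175.8], 0.59, [0.5166, -0.0245])]
side wheel_post [([283.8, 208.7], 0.74, [0.4737, -0.1349]), ([297.1, 285.3], 0.74, [0.4254, -0.3265])]
top pawl_post [([294.4, 218.5], 0.4, [0.5161, -0.0259])]
top wheel_post [([292.7, 246.2], 0.25, [0.4555, -0.0236])]
closed [ 0.5207466  -0.02220587  0.066     ]
 [ 0.4619 -0.1163  0.1229] F [-0.2  0.3  0.4] t 18.6
down [ 0.462  -0.1176  0.0436] F [-0.1  0.2  1. ] t 19.7
True
snug [ 0.4644 -0.1256  0.0426] F [ 0.3  0.2 -0.4] t 20.2
11 [ 0.46346698 -0.12247612]
13 [ 0.46408076 -0.12414204]
15 [ 0.46468961 -0.12579458]
17 [ 0.46529279 -0.12743174]
```

```bash
python3 - <<'E'
from h import *
print(ctrl.move_straight(wf(19),velocity=.02,max_force=6));rep("snug2")
ctrl.move_straight(wf(15,.014),velocity=.08)
c=wf(15,.014);c[2]=.15;ctrl.move_straight(c,velocity=.15)
ctrl.goto([.36,.2,.25],Q);rep("away")
for cam in("side","top"):
    save(cam,cam[0]+"5");det(cam,["pawl_post","wheel_post"])
a=cv2.imread("pics/s5.png")[130:270,200:380];b=cv2.imread("pics/t5.png")[160:300,240:420]
cv2.imwrite("pics/c5.png",cv2.resize(np.hstack([a,b]),None,fx=2.2,fy=2.2,interpolation=3))
E
```

```text
True
snug2 [ 0.464  -0.1257  0.0421] F [ 1.4  0.8 -0.1] t 20.4
away [0.3602 0.1995 0.2494] F [0.4 0.9 0.2] t 22.9
side pawl_post [([286.7, 173.7], 0.66, [0.5218, -0.0174])]
side wheel_post [([282.6, 208.6], 0.72, [0.4718, -0.1337])]
top pawl_post [([291.0, 219.3], 0.9, [0.5142, -0.0185])]
top wheel_post [([347.7, 245.8], 0.92, [0.458, -0.1435])]
```

View pics/c5.png

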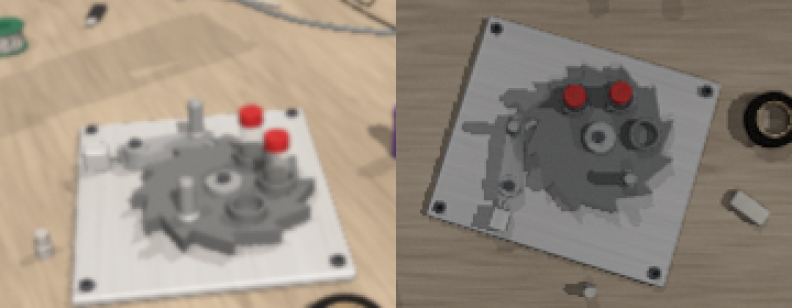

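The pawl post is back at its closed position (top crop (513,126)). The wheel post has moved one notch on to (630,178), and two pushes stopped at the same 30° point. The vials are standing, and the eraser, tape and connector have not moved.

```bash
python3 -c "
from workcell import ctrl
print(ctrl.job_done())"
```

```text
the job is handed in; nothing more can be done
None
```

The job is handed in: the pawl was snapped out, the wheel pushed back one notch (about 30°), and the pawl flicked in and closed with the tooth snug against it; the vials are still standing and nothing beside the ratchet moved.

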